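# Hook a parts shelf onto a slotted rack and press it down to lock

### The job

Hang the blue two-bay parts shelf on the grey slotted rack: guide its four hook tabs straight into the four slots (the uprights may be set a few millimetres off, so feel for them), then push it down until it is fully home and the orange spring catch has snapped back out over its rear edge. Be gentle, never pushing the shelf with more than about 20 N, then let go and leave the other things on the bench where they are.

Things in the scene. Friction and masses are not known exactly. Their poses are not given: they have to be found in the camera images.
- shelf: Loose blue hook-on shelf, 0.26 to 0.49 kg, upright on the bench. Floor 85 mm deep (x), 116 wide (y), 6 thick; rear wall 80 high, 6 thick; side walls 28 high. Middle: black divider plate, the handle: 10 mm thick (y), x = -7 to -75, top at z = 95. Origin: middle of the lower rear edge, on the rear wall's back face. x points out backwards through the rear wall (where the tabs point), y left, z up.
- shelf_grip (a point): Where to grip the shelf: on its black divider, 10 mm below the top edge (shelf frame x = -45, y = 0, z = 85 mm). Axes as the shelf's.
- shelf_tabs (a point): Midpoint of the shelf's 4 steel hook tabs, on the rear wall's back face (shelf frame 0, 0, 49 mm). Tabs at y = -36 and +36, standing out 12 mm in +x, 7 mm wide: a neck 10 mm high with underside at shelf z = 24 (lower row) or 64 (upper row), with a 6 mm thick lip at its end hanging 12 mm below the neck; 6 mm gap between rear wall and lip. Axes as the shelf's.
- rack: Fixed rack on a plywood plinth 90 x 170 mm: two grey channel uprights 34 mm wide, centred at y = -36 and +36, front sheets 4 mm thick, front face at x = 0, flat caps at z = 163. Origin 0 to 25 mm above the bench top. x points back, away from where the shelf hangs; y left, z up. BUT the uprights (in long holes) may sit up to 4 mm left/right and up/down of all values given; poses do not show it.
- rack_slots (a point): Nominal midpoint of the 4 slots on the front face (rack frame 0, 0, 117). Slots at y = -36 and +36, 10 mm wide, 26.5 high, lower edges at z = 84 and 124. Tabs pass straight in (+x), shelf square to the rack, while the shelf's origin is 72 to 76.5 mm above the rack's (1.5 mm play to each side), until the rear wall meets the uprights. All up to 4 mm off (y, z): feel, e.g. on the caps.
- rack_seat (a point): Nominal place of the shelf's origin when fully home: rack frame x = 0, y = 0, z = 60 mm (necks resting on the lower slot edges, 12 to 16.5 mm below the height of entry); really up to 4 mm off in y and z with the uprights. Hooked, the shelf has 2 mm play in x. Axes as the rack's.
- catch (a joint): Orange spring catch midway between the uprights; its sloped nose stands 5 mm out of the face at rack z = 67 to 76. Value in m: 0 = fully out (at the start, and when the shelf is locked), up to 0.009 as it is pushed back with 4.2 N + 0.4 N per mm. The floor's rear edge presses it on the way in and rides down over it (about 5 to 12 N); it snaps out over the floor's edge in the last 3 mm.
- mug: Green and white mug on the near side of the bench, 86 x 121 x 99 mm, bystander. Origin: centre of its underside, z up.
- timer: Cream timer with a red dial, 48 x 64 x 50 mm, bystander. Origin: centre of its underside, z up.
- cotton_roll: White roll, 63 mm across, 35 mm high, bystander. Origin: centre of its underside, z up.

How it is judged:
By the outcome, as a careful person would: the job done as asked, in the order asked, and still so for the second after the job is handed in, with the robot touching nothing.
It also fails if it takes over 64 s, if anything falls off the work surface, if the arm or the gripper's body presses on something with over 40 N, if the wrist force passes 120 N, or if a joint passes its speed limit or range.

### The arm

A 6-joint arm with a two-finger parallel gripper is mounted at the origin on a cart in front of the work surface, level with it; the furniture and walls round the work are solid. World frame = base frame: x ahead of the robot, y to its left, z up, the work surface at z = 0. Lengths are in m, angles in rad, forces in N, time in s.
With the tool pointing down it reaches from about 0.3 to 0.875 m from the base axis. Payload 6.4 kg.
Tool frame: the origin (TCP) lies at the very end of the fingers, on their centre line; the grasp point (between the pads) lies 19 mm behind it; z points along the fingers, y is the direction in which the jaws open and shut (so a half turn about z gives the same grasp; the last joint's range is limited). The gripper opens to 88 mm and grips with 3 to 60 N. Pads are 18 mm wide; open, the fingers measure 123 mm over their backs; the gripper's body (75 mm by 187 mm) begins 45 mm behind the grasp point.
Start: joints at [0.98, 0.181, 1.607, -0, 1.354, -0.206], TCP at [0.216, 0.533, 0.239] pointing down, gripper open.
Joint ranges: [-2.99, 2.99], [-0.89, 2.07], [0.3, 2.58], [-1.14, 4.28], [0, 2.63], [-3.12, 3.12]. Speed limits (rad/s): [2.57, 2.57, 3.01, 3.14, 3.14, 3.14].

### API

Orientations are given as a unit quaternion [w, x, y, z].
In Python, from rig import ctrl, eyes, order gives the robot as it stands.
- The arm moves only by the tool play_rows, never from a script. Its argument "moves" is a list of rows, each a list of 7 numbers: the turn, a rotation vector about the tool's x, y, z in degrees, then the shift along the tool's x, y, z in m, then the opening, from 0 (shut) to 1 (fully open). A call has 1 to 5 rows; each row shifts and turns the commanded pose from where the row before left it, along the tool's axes as they then stand; what a row does not reach is not made up. A row lasts 1/8 s, in which the tool goes at most 62.5 mm and 10.7 degrees, less where a joint would pass 70% of its speed; a pose out of reach is approached as far as the arm can. A call is refused whole if a number of a shift passes 0.0625 or a number of a turn 10.7, either way. A call with a gripper value outside its range is refused whole. The fingers move at their own pace and stop on an object; the grip force is fixed at half the most. Time passes only in rows, so rows that do not move let the fingers close. It gives the time, the measured TCP pose, the force and the opening at its end, in the units of the state.
- ctrl.get_state(): the state, without advancing time (a new reading comes with each control period).
- eyes.grab_frame(name): name is "scene" or "top" or "wrist"; returns a dict with "img" (400x640x3 uint8, blue, green, red), "range_z" (400x640 float32, m along the optical axis (not along the pixel's ray), 0 where there is no reading), "fov_y" (degrees; the focal length in pixels is half the picture's height over the tangent of half this angle, whatever the lens; pixels are square), "cx", "cy" (the principal point, pixels), "camera_from_world" (4x4, takes a point from world to camera coordinates). Camera axes: x right, y down, z forward; pixel columns grow to the right and rows downward; lengths in m; the calibration is good to about 2 mm. A picture is of the moment at which its call begins.
- order.job_done(): hands the job in, once; it reports no verdict.
The state is a dict: "clock": time; "joint_positions": joint angles; "qd": joint speeds; "joint_torque": joint torques, N m; "eef_pos": TCP position; "tool_rot": TCP orientation; "contact_force": force on the tool from outside, world axes, zero at the start; "torque": the same for the moment, N m; "width": finger opening in m.
Only numpy, scipy, OpenCV 4.12 (cv2) and the standard library are available. Lean on these libraries where they do the work, as an engineer would, in place of code of your own. Each camera call takes 0.05 s, during which the arm holds its last target.

## Working session

There is one attempt and no reset: what is moved stays moved. The work goes in short steps, Python scripts to look and compute and a tool call to move; the robot and the scene stay as the last step left them, time stands still between calls to the robot, and variables do not carry over. Pictures are saved under pics/ and viewed, and the job is handed in when it is done.

Besides the shell and the picture viewer there is one more tool, called as name([rows], argument=value, ...), one row to a line, values as JSON. play_rows: Moves the arm, as the interface text tells. Its arguments: {"type":"object","properties":{"moves":{"type":"array","items":{"type":"array","items":{"type":"number"}}}},"required":["moves"]}

```bash
mkdir -p pics; ls; python3 - <<'E'
from rig import ctrl, eyes, order
import cv2,numpy as np
print(ctrl.get_state())
for n in ["scene","top","wrist"]:
    f=eyes.grab_frame(n); cv2.imwrite(f"pics/{n}0.png",f["img"]); np.savez(f"pics/{n}0.npz",**f)
    print(n,f["fov_y"],f["cx"],f["cy"]); print(np.round(f["camera_from_world"],4).tolist()); print((f["range_z"]>0).mean())
E
```

```text
pics
{'clock': 0.0, 'joint_positions': array([ 9.79698917e-01,  1.81510952e-01,  1.60798268e+00, -1.03523659e-05,
        1.35378759e+00, -2.06262547e-01]), 'qd': array([ 0.00194407, -0.00086523, -0.00179752, -0.00044561, -0.00172244,
        0.00026836]), 'joint_torque': array([ 3.01062219e-04, -4.33875382e+01, -3.41848183e+01,  7.03789922e-02,
        3.85012280e-02, -1.45275612e-04]), 'eef_pos': array([0.21552815, 0.53251546, 0.23783929]), 'tool_rot': array([-3.23095580e-04,  1.91231102e-01,  9.81544677e-01, -7.80032703e-04]), 'contact_force': array([0.04554325, 0.29261821, 0.47018531]), 'torque': array([ 0.01056232, -0.01161878, -0.05158959]), 'width': 0.08795039500170244}
scene 56.31987253998829 316.3428058641381 200.697362132062
[[0.7896, -0.6136, -0.0109, -0.3335], [-0.4003, -0.5014, -0.767, 0.3177], [0.4651, 0.61, -0.6415, 0.6959], [0.0, 0.0, 0.0, 1.0]]
0.99599609375
top 42.93496293544125 307.0293084822878 205.74754047724036
[[0.0083, -0.9998, 0.0186, 0.0546], [-0.9873, -0.0112, -0.1587, 0.5112], [0.1588, -0.017, -0.9872, 1.1783], [0.0, 0.0, 0.0, 1.0]]
0.9959453125
wrist 69.55977510118531 319.8904837161745 203.49352845421072
[[0.3751, 0.927, -0.0033, -0.5736], [0.8932, -0.3605, 0.2686, -0.0372], [0.2478, -0.1037, -0.9632, 0.3905], [0.0, 0.0, 0.0, 1.0]]
0.992734375
```

View pics/scene0.png

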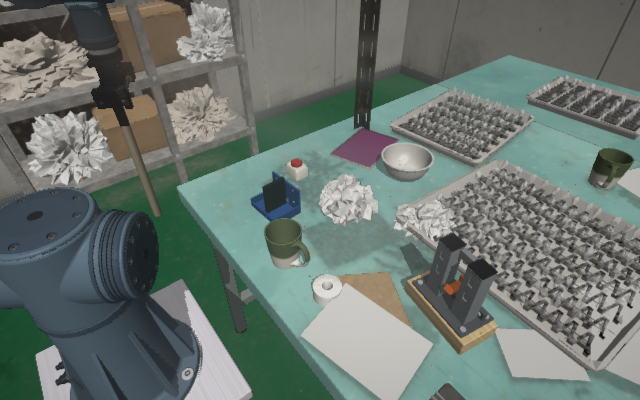

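View pics/top0.png

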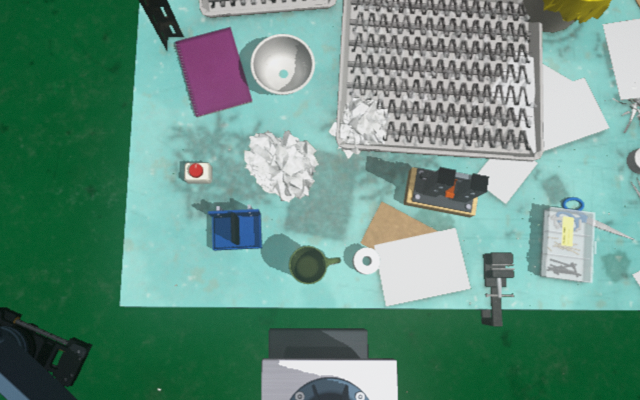

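View pics/wrist0.png

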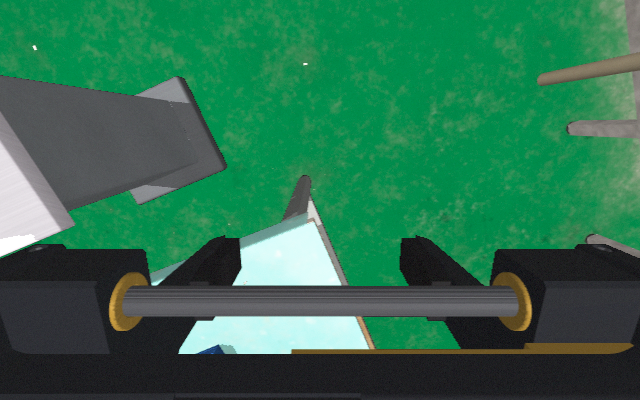

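The top view shows the shelf at about (237,230) with its rear wall facing away from the robot, the rack at (443,190) with caps at (450,180) and (480,185), the timer at (197,171), the mug at (310,265) and the roll at (367,261). Next I'll measure the shelf and rack from the depth and colour data.

```bash
cat > h.py <<'E'
import numpy as np,cv2
def load(n): return dict(np.load(f"pics/{n}.npz"))
def pts(f):
    h,w=f["range_z"].shape; fl=h/2/np.tan(np.radians(f["fov_y"])/2)
    u,v=np.meshgrid(np.arange(w),np.arange(h)); z=f["range_z"]
    P=np.stack([(u-f["cx"])/fl*z,(v-f["cy"])/fl*z,z,np.ones_like(z)],-1)
    return (P@np.linalg.inv(f["camera_from_world"]).T)[...,:3]
def proj(f,p):
    fl=200/np.tan(np.radians(f["fov_y"])/2); c=f["camera_from_world"]@np.r_[p,1]
    return c[0]/c[2]*fl+f["cx"],c[1]/c[2]*fl+f["cy"]
E
python3 - <<'E'
from h import *
import cv2
for n in ["top0","scene0"]:
    f=load(n);P=pts(f);hsv=cv2.cvtColor(f["img"],cv2.COLOR_BGR2HSV)
    H,S,V=[hsv[...,i].astype(int) for i in range(3)]
    m=(H>105)&(H<125)&(S>120)&(P[...,2]>-0.02)&(P[...,2]<0.13)&(P[...,1]>0)&(P[...,0]<.5)
    k,l,st,c=cv2.connectedComponentsWithStats(m.astype(np.uint8)); i=1+np.argmax(st[1:,4]); m=l==i
    q=P[m]; print(n,"blue",m.sum(),st[i]);
    for lo,hi in [(-.01,.015),(.02,.035),(.07,.09)]:
        s=q[(q[:,2]>lo)&(q[:,2]<hi)]
        if len(s)>20: print(lo,hi,len(s),np.round(s.min(0),4),np.round(s.max(0),4),np.round(cv2.minAreaRect((s[:,:2]*1000).astype(np.float32)),2) if 0 else cv2.minAreaRect((s[:,:2]*1000).astype(np.float32)))
    # bench height
    b=(H>75)&(H<95)&(S>40)&(abs(P[...,0]-.4)<.1)&(abs(P[...,1])<.3)
    print("bench z",np.median(P[b][:,2]))
    # divider: dark
    d=(V<60)&(P[...,2]>.08)&(P[...,2]<.11)&(abs(P[...,0]-q[:,0].mean())<.08)&(abs(P[...,1]-q[:,1].mean())<.08)
    if d.sum()>10:s=P[d];print("div",len(s),np.median(s[:,2]),s.min(0),s.max(0),cv2.minAreaRect((s[:,:2]*1000).astype(np.float32)))
    # rack
    o=(P[...,2]>.12)&(P[...,2]<.21)&(P[...,1]<-.1)&(P[...,1]>-.45)&(P[...,0]>.3)&(P[...,0]<.65)
    k,l,st,c=cv2.connectedComponentsWithStats(o.astype(np.uint8))
    for i in range(1,k):
        if st[i,4]>40:
            s=P[l==i];print("cap?",st[i],np.median(s[:,2]),s.min(0),s.max(0),cv2.minAreaRect((s[:,:2]*1000).astype(np.float32)))
    w=(H>8)&(H<25)&(S>60)&(P[...,2]>-.01)&(P[...,2]<.07)&(P[...,1]<-.1)&(P[...,1]>-.45)&(P[...,0]>.3)&(P[...,0]<.65)
    k,l,st,c=cv2.connectedComponentsWithStats(w.astype(np.uint8))
    for i in range(1,k):
        if st[i,4]>40:
            s=P[l==i];print("wood",st[i],np.percentile(s[:,2],[5,50,95]),s.min(0),s.max(0))
for n,(a,b,c,d) in {"top0":(180,130,500,300),"scene0":(220,140,540,370)}.items():
    im=load(n)["img"][b:d,a:c]; cv2.imwrite(f"pics/{n}_crop.png",cv2.resize(im,None,fx=2.5,fy=2.5,interpolation=cv2.INTER_CUBIC))
E
```

```text
top0 blue 1390 [ 208  209   53   41 1390]
-0.01 0.015 1102 [4.095e-01 1.721e-01 4.000e-04] [0.4985 0.3024 0.015 ] ((456.60516357421875, 237.14962768554688), (91.4648208618164, 125.13546752929688), 3.448481559753418)
0.02 0.035 90 [0.4059 0.1707 0.02  ] [0.491  0.2846 0.0347] ((448.20135498046875, 227.4124755859375), (78.940673828125, 114.29059600830078), 3.7593400478363037)
0.07 0.09 134 [0.4843 0.1732 0.0706] [0.4948 0.2863 0.0871] ((489.6091613769531, 229.8168182373047), (6.09027099609375, 113.31771850585938), 2.912785768508911)
bench z 0.003990064424164719
div 72 0.09599044874547913 [0.41842873 0.22094057 0.08002757] [0.4809502 0.233041  0.1020335] ((449.9056396484375, 226.183837890625), (62.69983673095703, 9.359851837158203), 4.722924709320068)
cap? [ 431  167   59   30 1048] 0.18064134228323592 [ 0.52251925 -0.32787526  0.12022283] [ 0.57539114 -0.21595277  0.18904855] ((549.0302734375, -272.1905822753906), (108.81944274902344, 37.76039505004883), 80.11402130126953)
wood [405 168  72  48 562] [0.01803338 0.03743685 0.042448  ] [ 0.49420844 -0.34990247  0.00814956] [ 0.60801431 -
[... 737 characters left out ...]
332996638533 [0.41925271 0.21479154 0.08034457] [0.48421914 0.22910704 0.09917126] ((451.69671630859375, 220.9804229736328), (65.06932830810547, 11.059526443481445), 6.115447044372559)
cap? [ 433  232   65   70 2041] 0.16970046274198258 [ 0.52143939 -0.33169978  0.12004446] [ 0.57607037 -0.22011456  0.18640507] ((549.3834228515625, -276.1233825683594), (108.40654754638672, 38.49216842651367), 79.29972076416016)
wood [ 405  270   93   84 1522] [0.00782794 0.03212881 0.04100693] [ 0.49291162 -0.36544895  0.00320647] [ 0.58261097 -0.18582188  0.04631088]
wood [ 348  273   62   54 1359] [0.00665431 0.00924971 0.01700346] [ 0.4302199  -0.25118604  0.00447112] [ 0.5289975  -0.10006783  0.02211348]
```

```bash
python3 - <<'E'
from h import *
f=load("top0");im=f["img"]
a=cv2.resize(im[195:265,195:285],None,fx=6,fy=6,interpolation=cv2.INTER_CUBIC)
b=cv2.resize(im[155:225,395:495],None,fx=6,fy=6,interpolation=cv2.INTER_CUBIC)
cv2.imwrite("pics/a.png",a);cv2.imwrite("pics/b.png",b)
f=load("scene0");im=f["img"]
cv2.imwrite("pics/c.png",cv2.resize(im[220:360,390:510],None,fx=4,fy=4,interpolation=cv2.INTER_CUBIC))
E
```

```text
(no output)
```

View pics/a.png

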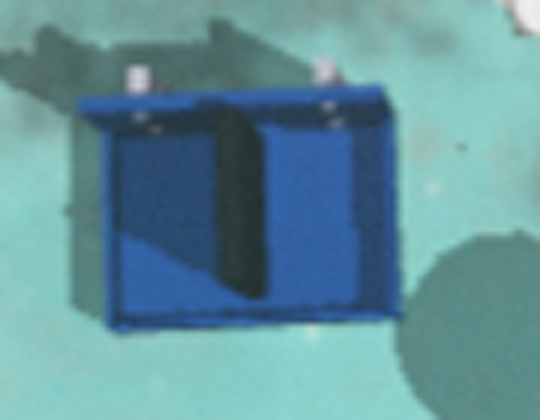

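View pics/b.png

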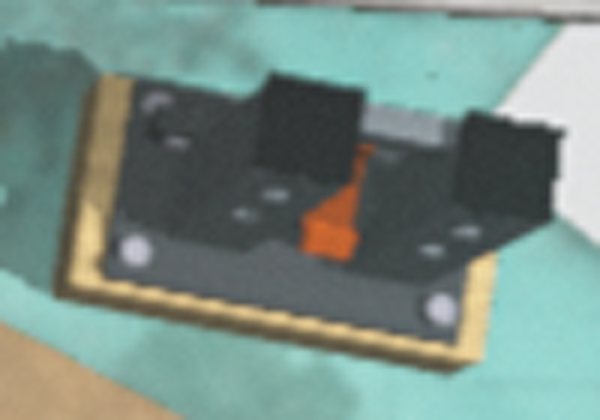

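View pics/c.png

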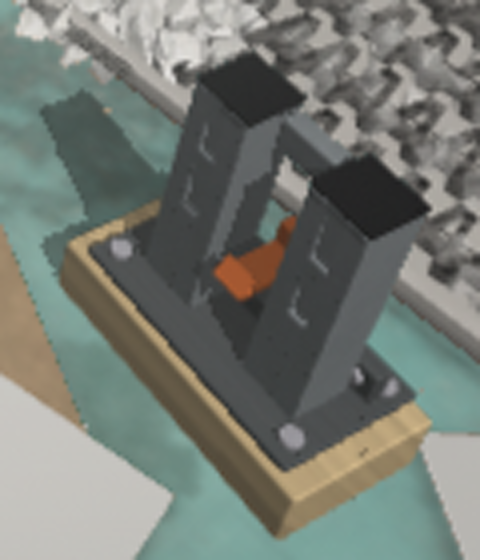

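Both views agree on the layout. The shelf is yawed about +3.5°, with its divider at about x 0.45, y 0.22. The rack is yawed about −10°, and its cap tops are at about z 0.18. I'll go above the shelf and check with the wrist camera.

```bash
cat >> h.py <<'E'
def toolaxes(q):
    from scipy.spatial.transform import Rotation as R
    return R.from_quat([q[1],q[2],q[3],q[0]]).as_matrix()
def st(tgt=None,yaw=None):
    from rig import ctrl
    s=ctrl.get_state(); R=toolaxes(s["tool_rot"])
    a=np.degrees(np.arctan2(R[1,1],R[0,1]))
    print("t %.2f"%s["clock"],"pos",np.round(s["eef_pos"],4),"yawY %.2f"%a,"tilt",np.round(R[:,2],4),"F",np.round(s["contact_force"],2),"T",np.round(s["torque"],2),"w %.4f"%s["width"])
    if tgt is not None:
        b=np.radians(a if yaw is None else yaw)
        M=np.array([[-np.sin(b),np.cos(b),0],[np.cos(b),np.sin(b),0],[0,0,-1]])
        print("shift(tool axes after turn)",np.round(M@(np.array(tgt)-s["eef_pos"]),4),"turn z",None if yaw is None else round(-(yaw-a),2))
    return s
E
python3 - <<'E'
from h import *
st((.447,.223,.23),93.5)
f=load("wrist0");c=f["camera_from_world"];print(-c[:3,:3].T@c[:3,3], c[:3,:3].T[:,2])
E
```

```text
t 0.15 pos [0.2156 0.5326 0.238 ] yawY 67.96 tilt [-8.0e-04 -1.1e-03 -1.0e+00] F [-0.38 -0.11  0.44] T [ 0.    0.02 -0.05] w 0.0880
shift(tool axes after turn) [-0.2121 -0.3232  0.008 ] turn z -25.54
[0.15163747 0.55879323 0.38422344] [ 0.24777934 -0.10370737 -0.9632498 ]
```

play_rows([
  [0, 0, -8.5, 0, 0, 0, 1],
  [0, 0, -8.5, 0, 0, 0, 1],
  [0, 0, -8.5, 0, 0, 0, 1],
])

```text
clock: 0.52
eef_pos: [0.2157, 0.5328, 0.2383]
tool_rot: [-0.0, -0.033, 0.999, -0.0]
contact_force: [0.1, 0.4, 0.5]
width: 0.0882
```

play_rows([
  [0, 0, 0, -0.03, -0.046, 0, 1],
  [0, 0, 0, -0.03, -0.046, 0, 1],
  [0, 0, 0, -0.03, -0.046, 0, 1],
  [0, 0, 0, -0.03, -0.046, 0, 1],
  [0, 0, 0, -0.03, -0.046, 0, 1],
])

```text
clock: 1.15
eef_pos: [0.3801, 0.3109, 0.2386]
tool_rot: [0.0, -0.03, 1.0, 0.0]
contact_force: [1.3, 1.4, 0.3]
width: 0.0884
```

play_rows([
  [0, 0, 0, -0.03, -0.046, 0, 1],
  [0, 0, 0, -0.03, -0.047, 0.0, 1],
  [0, 0, 0, 0, 0, 0, 1],
])

```text
clock: 1.52
eef_pos: [0.4467, 0.2204, 0.2385]
tool_rot: [0.0, -0.027, 1.0, -0.0]
contact_force: [-0.2, 0.6, 0.0]
width: 0.0884
```

```bash
python3 - <<'E'
from h import *
from rig import eyes
st((.447,.223,.13))
f=eyes.grab_frame("wrist");np.savez("pics/w1.npz",**f);cv2.imwrite("pics/w1.png",f["img"])
E
```

```text
t 1.52 pos [0.4467 0.2204 0.2385] yawY 93.14 tilt [ 1.e-04 -6.e-04 -1.e+00] F [-0.19  0.61  0.01] T [ 0.04 -0.02  0.  ] w 0.0884
shift(tool axes after turn) [-0.0005  0.0026  0.1085] turn z None
```

View pics/w1.png

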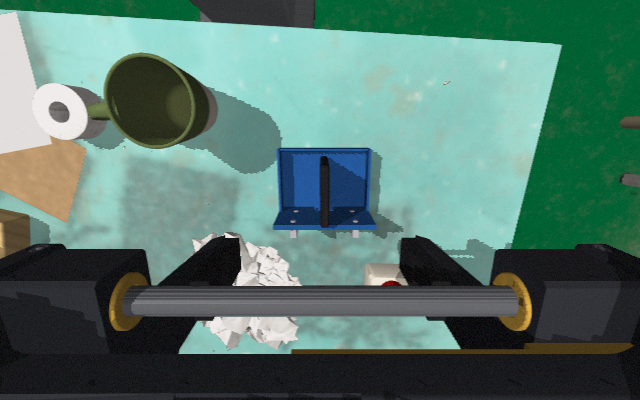

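The wrist view shows the shelf at (325,190), the divider from (324,157) to (324,226) and the rear wall's top edge at row ~228. I'll get its pose from this view.

```bash
python3 - <<'E'
from h import *
f=load("w1");P=pts(f);hsv=cv2.cvtColor(f["img"],cv2.COLOR_BGR2HSV)
H,S,V=[hsv[...,i].astype(int) for i in range(3)]
box=np.zeros(H.shape,bool);box[140:245,260:390]=1
q=P[(H>105)&(H<125)&(S>120)&box]
for lo,hi in [(-.01,.012),(.022,.034),(.07,.09)]:
    s=q[(q[:,2]>lo)&(q[:,2]<hi)];print(lo,len(s),np.percentile(s[:,2],[5,50,95]).round(4),cv2.minAreaRect((s[:,:2]*1000).astype(np.float32)))
b=(H>75)&(H<95)&(S>40)&box;print("bench",np.median(P[b][:,2]))
d=(V<60)&box&(P[...,2]>.085)&(P[...,2]<.12);s=P[d];print("div",len(s),np.median(s[:,2]),cv2.minAreaRect((s[:,:2]*1000).astype(np.float32)))
# white tabs
E
```

```text
-0.01 4287 [0.005  0.0063 0.0078] ((450.0658264160156, 227.82977294921875), (84.29915618896484, 118.41732025146484), 2.529754877090454)
0.022 479 [0.0234 0.0281 0.033 ] ((447.3246154785156, 224.5242462158203), (79.6793441772461, 114.99533081054688), 3.2452690601348877)
0.07 740 [0.0719 0.0798 0.0813] ((455.46624755859375, 225.27487182617188), (74.22277069091797, 114.711669921875), 2.7634999752044678)
bench 0.002044845298008524
div 529 0.09493470628896916 ((451.0073547363281, 224.57647705078125), (67.03128051757812, 8.579611778259277), 3.1632485389709473)
```

Here the divider centre is (0.451, 0.2246), the yaw is 3.0°, and the divider top and wall top read 95 and 80 mm, matching the given sizes. I'll go down and grip.

play_rows([
  [0, 0, 0, 0, 0.004, 0.05, 1],
  [0, 0, 0, 0, 0, 0.05, 1],
  [0, 0, 0, 0, 0, 0.05, 1],
  [0, 0, 0, 0, 0, 0.022, 1],
  [0, 0, 0, 0, 0, 0, 0.3],
])

```text
clock: 2.2
eef_pos: [0.442, 0.2281, 0.0649]
tool_rot: [-0.002, -0.031, 1.0, -0.0]
contact_force: [-0.3, -0.3, 0.8]
width: 0.0804
```

play_rows([
  [0, 0, 0, 0, 0, 0, 0.2],
  [0, 0, 0, 0, 0, 0, 0],
  [0, 0, 0, 0, 0, 0, 0],
  [0, 0, 0, 0, 0, 0, 0],
  [0, 0, 0, 0, 0, 0, 0],
])

```text
clock: 2.82
eef_pos: [0.4448, 0.2272, 0.0669]
tool_rot: [0.0, -0.03, 1.0, 0.0]
contact_force: [-0.7, -0.1, -0.4]
width: 0.0302
```

```bash
python3 - <<'E'
from h import *
from rig import eyes
st()
f=eyes.grab_frame("wrist");np.savez("pics/w2.npz",**f);cv2.imwrite("pics/w2.png",f["img"])
E
```

```text
t 2.83 pos [0.4448 0.2272 0.0669] yawY 93.44 tilt [ 4.e-04  1.e-04 -1.e+00] F [-0.71 -0.05 -0.35] T [ 0.03 -0.02  0.  ] w 0.0302
```

View pics/w2.png

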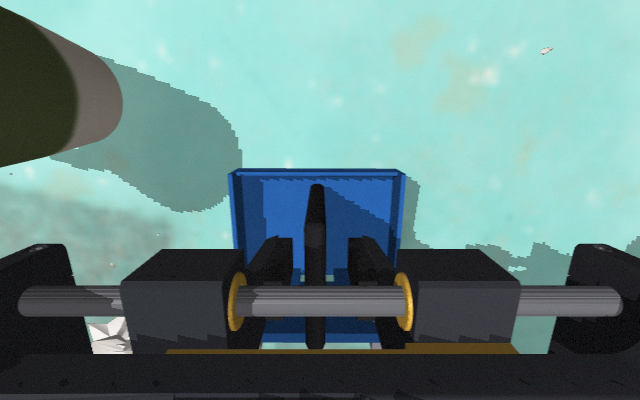

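The fingers straddle the divider (at column 316, finger mid ≈ 320) and are still closing.

play_rows([
  [0, 0, 0, -0.002, -0.002, 0, 0],
  [0, 0, 0, 0, 0, 0, 0],
  [0, 0, 0, 0, 0, 0, 0],
  [0, 0, 0, 0, 0, 0, 0],
])

```text
clock: 3.38
eef_pos: [0.4469, 0.2252, 0.0667]
tool_rot: [0.0, -0.03, 1.0, -0.0]
contact_force: [1.9, -1.7, 0.1]
width: 0.0096
```

```bash
python3 - <<'E'
from h import *
st()
E
```

```text
t 3.38 pos [0.4469 0.2252 0.0667] yawY 93.45 tilt [ 2.e-04 -3.e-04 -1.e+00] F [ 1.9  -1.69  0.09] T [-0.32 -0.25 -0.04] w 0.0096
```

play_rows([
  [0, 0, 0, 0, 0, -0.01, 0],
  [0, 0, 0, 0, 0, -0.03, 0],
  [0, 0, 0, 0, 0, -0.05, 0],
  [0, 0, 0, 0, 0, -0.05, 0],
  [0, 0, 0, 0, 0, -0.05, 0],
])

```text
clock: 4.0
eef_pos: [0.4458, 0.2254, 0.2584]
tool_rot: [-0.001, -0.03, 1.0, 0.0]
contact_force: [-0.2, -0.5, -3.9]
width: 0.0097
```

play_rows([
  [0, 0, 0, 0, 0, -0.05, 0],
  [0, 0, 0, 0, 0, -0.05, 0],
  [0, 0, 0, 0, 0, -0.03, 0],
  [0, 0, 6.7, 0, 0, -0.013, 0],
  [0, 0, 6.7, 0, 0, 0, 0],
])

```text
clock: 4.62
eef_pos: [0.4465, 0.2256, 0.4013]
tool_rot: [0.001, 0.088, 0.996, 0.0]
contact_force: [0.9, 0.4, -3.6]
width: 0.0095
```

```bash
python3 - <<'E'
from h import *
st((.60,-.283,.40),80)
E
```

```text
t 4.62 pos [0.4465 0.2256 0.4013] yawY 79.86 tilt [ 1.5e-03  8.0e-04 -1.0e+00] F [ 0.92  0.42 -3.56] T [-0.    0.07 -0.01] w 0.0095
shift(tool axes after turn) [-0.2395 -0.4742  0.0013] turn z -0.14
```

play_rows([
  [0, 0, 0, -0.024, -0.0475, 0, 0],
  [0, 0, 0, -0.024, -0.0475, 0, 0],
  [0, 0, 0, -0.024, -0.0475, 0, 0],
  [0, 0, 0, -0.024, -0.0475, 0, 0],
  [0, 0, 0, -0.024, -0.0475, 0, 0],
])

```text
clock: 5.25
eef_pos: [0.5236, -0.0305, 0.3997]
tool_rot: [-0.0, 0.086, 0.996, 0.0]
contact_force: [0.4, 0.7, -3.5]
width: 0.01
```

play_rows([
  [0, 0, 0, -0.024, -0.0475, 0, 0],
  [0, 0, 0, -0.024, -0.0475, 0, 0],
  [0, 0, 0, -0.024, -0.0475, 0, 0],
  [0, 0, 0, -0.024, -0.0475, 0, 0],
  [0, 0, 0, -0.024, -0.047, 0, 0],
])

```text
clock: 5.88
eef_pos: [0.6011, -0.2845, 0.3994]
tool_rot: [-0.001, 0.087, 0.996, 0.001]
contact_force: [-0.1, 0.7, -3.7]
width: 0.0096
```

play_rows([
  [0, 0, 0, 0, 0, 0, 0],
  [0, 0, 0, 0, 0, 0, 0],
])

```text
clock: 6.12
eef_pos: [0.6008, -0.2829, 0.399]
tool_rot: [-0.001, 0.087, 0.996, 0.001]
contact_force: [-0.7, 0.5, -4.1]
width: 0.01
```

```bash
python3 - <<'E'
from h import *
from rig import eyes
s=st()
f=eyes.grab_frame("wrist");np.savez("pics/w3.npz",**f);cv2.imwrite("pics/w3.png",f["img"])
E
```

```text
t 6.12 pos [ 0.6008 -0.2829  0.399 ] yawY 80.05 tilt [-0.0014  0.0018 -1.    ] F [-0.65  0.54 -4.1 ] T [ 0.04  0.04 -0.01] w 0.0100
```

View pics/w3.png

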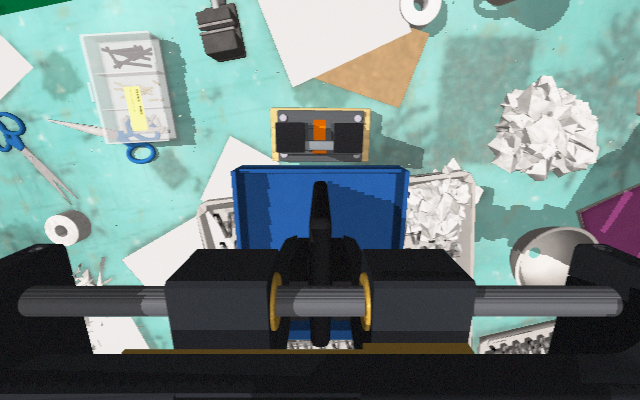

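The wrist view shows the rack from above. The plinth spans columns 271–370 and rows 107–161, with the caps at (290,136) and (348,136), the orange catch at (320,130), and the held shelf below.

```bash
python3 - <<'E'
from h import *
f=load("w3");P=pts(f);im=f["img"];hsv=cv2.cvtColor(im,cv2.COLOR_BGR2HSV)
H,S,V=[hsv[...,i].astype(int) for i in range(3)]
box=np.zeros(H.shape,bool);box[100:166,262:380]=1
Z=P[...,2]
def rr(s): 
    r=cv2.minAreaRect((s[:,:2]*1000).astype(np.float32)); return np.round(r[0],1),np.round(r[1],1),round(r[2],2)
print("bench",np.median(Z[box&(H>75)&(H<95)&(S>60)]))
for u0,u1 in [(265,320),(320,378)]:
    b=box.copy();b[:,:u0]=0;b[:,u1:]=0
    m=b&(Z>.165)&(Z<.2); s=P[m];v,u=np.where(m);print("cap",m.sum(),np.percentile(s[:,2],[5,50,95]).round(4),rr(s),u.min(),u.max(),v.min(),v.max())
w=box&(H>8)&(H<28)&(S>50)&(Z<.07)&(V>100)
s=P[w];print("wood z",np.percentile(s[:,2],[5,25,50,75,95]).round(4)); s=s[s[:,2]>np.percentile(s[:,2],40)-.003];print(rr(s))
o=box&(H<14)&(S>180);s=P[o];print("catch",o.sum(),s.min(0).round(4),s.max(0).round(4),np.median(s,0))
# plate
# shelf
b2=np.zeros(H.shape,bool);b2[160:350,225:415]=1
bl=b2&(H>105)&(H<125)&(S>120);s=P[bl];R=toolaxes(np.array([-.001,.087,.996,.001]))
from scipy.spatial.transform import Rotation
a=np.radians(80.05);M=np.array([[-np.sin(a),np.cos(a),0],[np.cos(a),np.sin(a),0],[0,0,-1]])
t=(s-np.array([.6008,-.2829,.399]))@M.T
print("shelf in tool axes: x,y,z pct"); 
for i in range(3): print(np.percentile(t[:,i],[0.5,5,50,95,99.5]).round(4))
fl=t[(t[:,2]>.055)&(t[:,2]<.066)]; print("floor",len(fl),np.median(fl[:,2]),rr(fl))
d=b2&(V<60)&(np.abs(((P-np.array([.6008,-.2829,.399]))@M.T)[...,2]+.029)<.004)
t2=((P-np.array([.6008,-.2829,.399]))@M.T)[d];t2=t2[(abs(t2[:,1])<.012)]; print("div",len(t2),np.median(t2[:,2]),rr(t2))
cv2.imwrite("pics/w3c.png",cv2.resize(im[95:255,220:420],None,fx=4,fy=3.75,interpolation=cv2.INTER_CUBIC))
E
```

```text
bench 0.00205203199185483
cap 1018 [0.175  0.1825 0.1838] (array([ 544.4, -301.5]), array([55. , 35.8]), 77.23) 275 319 122 152
cap 999 [0.1751 0.1824 0.1837] (array([ 553.8, -248.3]), array([52. , 34.9]), 80.07) 320 362 123 152
wood z [0.0362 0.0375 0.0383 0.039  0.0431]
(array([ 551. , -274.5]), array([168.8,  88.7]), 79.73)
catch 27 [ 0.5265 -0.2899  0.0632] [ 0.5804 -0.2645  0.173 ] [ 0.57046488 -0.28089413  0.10059534]
shelf in tool axes: x,y,z pct
[-0.0442 -0.0391  0.0112  0.0391  0.0397]
[-0.0573 -0.0554 -0.      0.0546  0.057 ]
[-0.0558 -0.0108  0.0601  0.0614  0.0621]
floor 9749 0.060406694737832 (array([6.5, 0. ]), array([113.9,  66.5]), 89.97)
div 2263 -0.02816265691911901 (array([-3.6, -2.1]), array([67.1, 23.6]), 9.55)
```

View pics/w3c.png

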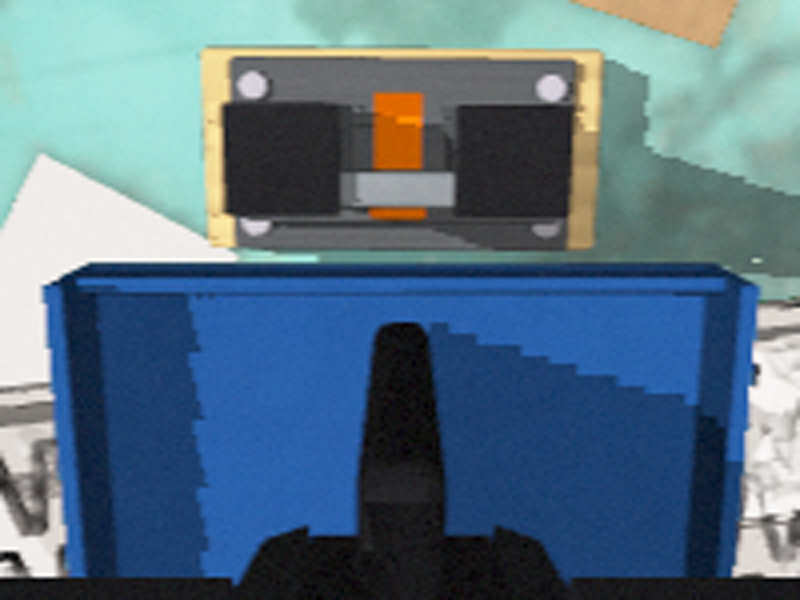

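```bash
python3 - <<'E'
from h import *
f=load("w3");P=pts(f);im=f["img"]
g=cv2.cvtColor(im,cv2.COLOR_BGR2GRAY).astype(float)
fl=200/np.tan(np.radians(f["fov_y"])/2);C=np.linalg.inv(f["camera_from_world"])
def ray(u,v,z):
    d=C[:3,:3]@np.array([(u-f["cx"])/fl,(v-f["cy"])/fl,1]);o=C[:3,3];return o+d*(z-o[2])/d[2]
def edge(line,lo,hi): # subpixel strongest gradient
    gr=np.abs(np.diff(line[lo:hi]));k=np.argmax(gr);
    w=gr[max(0,k-1):k+2];return lo+max(0,k-1)+ (w*np.arange(len(w))).sum()/w.sum()+.5
T=np.array([.6008,-.2829,.399]);a=np.radians(80.05);M=np.array([[-np.sin(a),np.cos(a),0],[np.cos(a),np.sin(a),0],[0,0,-1]])
zc=.1825
def tl(p): return (M@(p-T)*1000).round(2)
out=[]
for name,rows,lo,hi in [("capL outer",range(128,146),272,280),("capL inner",range(128,146),302,309),("capR inner",range(128,146),331,338),("capR outer",range(128,146),359,367)]:
    q=np.array([tl(ray(edge(g[v],lo,hi),v,zc)) for v in rows]);print(name,np.median(q[:,1]),q[:,1].std(), np.polyfit(q[:,0],q[:,1],1)[0]*57.3)
ff=[]
for name,cols,lo,hi in [("capL front",range(279,303),118,126),("capR front",range(337,360),118,126),("capL rear",range(279,303),148,156),("capR rear",range(337,360),148,156)]:
    q=np.array([tl(ray(u,edge(g[:,u],lo,hi),zc)) for u in cols]);print(name,np.median(q[:,0]),q[:,0].std(),np.median(q[:,1]))
    if 'front' in name: ff.append((np.median(q[:,0]),np.median(q[:,1])))
print("yaw from fronts",np.degrees((ff[0][0]-ff[1][0])/(ff[0][1]-ff[1][1])))
q=np.array([tl(ray(u,edge(g[:,u],104,111),.0385)) for u in range(280,362)]);p=np.polyfit(q[:,1],q[:,0],1);print("plinth front slope deg",np.degrees(p[0]),p[1])
m=[tl(ray(edge(g[v],266,274),v,.0385))[1] for v in range(112,150)];n=[tl(ray(edge(g[v],365,373),v,.0385))[1] for v in range(112,150)]
print("plinth y",np.median(m),np.median(n))
print("rack capfront world",T+M.T@np.array([np.mean([x[0] for x in ff]),np.mean([x[1] for x in ff]),0])/1000)
E
```

```text
capL outer -55.065 0.1480167241134732 0.9446238612083007
capL inner -18.915 0.8430384860069492 2.3275794974133643
capR inner 16.37 0.8289879297398254 0.8582181757969328
capR outer 52.33 0.10214368964029656 -0.5439214354349127
capL front 71.17500000000001 0.8726849334413627 -35.805
capR front 70.29 0.24006536601974102 33.94
capL rear 33.33 0.3498809321278688 -36.83
capR rear 33.98 0.9232843897046091 34.89
yaw from fronts -0.7270308247054004
plinth front slope deg 0.2769750859485649 92.17947372244213
plinth y -84.80000000000001 83.20500000000001
rack capfront world [ 0.53097027 -0.2715967   0.399     ]
```

The caps' midline is 1.3 mm toward −y of the tool axis, and their front edge is 71 mm behind the TCP. The shelf is centred in the tool. I'll shift onto that line and feel the cap height with the shelf floor.

play_rows([
  [0, 0, 0, 0.04, -0.0013, 0, 0],
  [0, 0, 0, 0.04, 0, -0.0, 0],
  [0, 0, 0, 0, 0, 0.05, 0],
  [0, 0, 0, 0, 0, 0.05, 0],
  [0, 0, 0, 0, 0, 0.035, 0],
])

```text
clock: 6.8
eef_pos: [0.5214, -0.2686, 0.2633]
tool_rot: [-0.0, 0.086, 0.996, 0.0]
contact_force: [-0.0, -0.4, -3.5]
width: 0.0096
```

play_rows([
  [0, 0, 0, 0, 0, 0, 0],
  [0, 0, 0, 0, 0, 0, 0],
])

```text
clock: 7.05
eef_pos: [0.5231, -0.2707, 0.2672]
tool_rot: [0.001, 0.086, 0.996, -0.001]
contact_force: [-0.3, -0.6, -3.0]
width: 0.0094
```

```bash
python3 - <<'E'
from h import *
st()
E
```

```text
t 7.05 pos [ 0.5231 -0.2707  0.2672] yawY 80.12 tilt [ 0.0026 -0.0019 -1.    ] F [-0.32 -0.62 -2.99] T [0.01 0.03 0.02] w 0.0094
```

play_rows([
  [0, 0, 0, 0, 0, 0.005, 0],
  [0, 0, 0, 0, 0, 0, 0],
])

```text
clock: 7.3
eef_pos: [0.5225, -0.2711, 0.2606]
tool_rot: [0.001, 0.087, 0.996, -0.0]
contact_force: [0.8, 0.1, -3.5]
width: 0.0094
```

play_rows([
  [0, 0, 0, 0, 0, 0.004, 0],
  [0, 0, 0, 0, 0, 0, 0],
])

```text
clock: 7.55
eef_pos: [0.522, -0.2709, 0.2553]
tool_rot: [-0.0, 0.087, 0.996, 0.0]
contact_force: [0.1, 1.0, -3.6]
width: 0.0094
```

play_rows([
  [0, 0, 0, 0, 0, 0.003, 0],
  [0, 0, 0, 0, 0, 0, 0],
])

```text
clock: 7.8
eef_pos: [0.522, -0.2709, 0.2523]
tool_rot: [-0.0, 0.087, 0.996, 0.0]
contact_force: [-0.5, -0.1, -3.3]
width: 0.01
```

play_rows([
  [0, 0, 0, 0, 0, 0.002, 0],
  [0, 0, 0, 0, 0, 0, 0],
])

```text
clock: 8.05
eef_pos: [0.5221, -0.2709, 0.2505]
tool_rot: [-0.0, 0.087, 0.996, 0.0]
contact_force: [-0.2, -0.1, -2.8]
width: 0.0098
```

play_rows([
  [0, 0, 0, 0, 0, 0.001, 0],
  [0, 0, 0, 0, 0, 0, 0],
])

```text
clock: 8.3
eef_pos: [0.5222, -0.2709, 0.2496]
tool_rot: [-0.0, 0.087, 0.996, 0.0]
contact_force: [0.0, 0.5, -4.5]
width: 0.0097
```

play_rows([
  [0, 0, 0, 0, 0, 0.001, 0],
  [0, 0, 0, 0, 0, 0, 0],
])

```text
clock: 8.55
eef_pos: [0.5223, -0.271, 0.2491]
tool_rot: [0.0, 0.087, 0.996, -0.0]
contact_force: [-0.7, 0.4, -1.3]
width: 0.0098
```

play_rows([
  [0, 0, 0, 0, 0, 0.001, 0],
  [0, 0, 0, 0, 0, 0, 0],
])

```text
clock: 8.8
eef_pos: [0.5224, -0.2712, 0.2491]
tool_rot: [0.001, 0.087, 0.996, -0.0]
contact_force: [-2.7, 1.3, 5.0]
width: 0.0092
```

play_rows([
  [0, 0, 0, 0, 0, 0.001, 0],
  [0, 0, 0, 0, 0, 0, 0],
])

```text
clock: 9.05
eef_pos: [0.5226, -0.2713, 0.2491]
tool_rot: [0.001, 0.087, 0.996, -0.001]
contact_force: [-5.5, 2.6, 9.6]
width: 0.0099
```

Contact is at TCP z = 0.2492, so entry is at TCP z ≈ 0.1604 and the seat is at ≈ 0.1462. I'll back off, come down in front of the rack and look.

play_rows([
  [0, 0, 0, 0, 0, -0.01, 0],
  [0, 0, 0, 0, 0, -0.02, 0],
  [0, 0, 0, 0.034, 0, 0, 0],
  [0, 0, 0, 0.034, 0, 0, 0],
  [0, 0, 0, 0, 0, 0.04, 0],
])

```text
clock: 9.68
eef_pos: [0.4555, -0.2605, 0.2396]
tool_rot: [0.003, 0.087, 0.996, -0.002]
contact_force: [1.4, -1.9, -4.9]
width: 0.0095
```

play_rows([
  [0, 0, 0, 0, 0, 0.04, 0],
  [0, 0, 0, 0, 0, 0.036, 0],
  [0, 0, 0, 0, 0, 0, 0],
  [0, 0, 0, 0, 0, 0, 0],
  [0, 0, 0, 0, 0, 0, 0],
])

```text
clock: 10.3
eef_pos: [0.4563, -0.2602, 0.1627]
tool_rot: [0.001, 0.087, 0.996, -0.001]
contact_force: [-0.0, 0.3, -3.6]
width: 0.0097
```

```bash
python3 - <<'E'
from h import *
from rig import eyes
st()
for n in ["top","scene"]:
    f=eyes.grab_frame(n);np.savez(f"pics/{n}1.npz",**f)
    im=f["img"]; 
    b=im[145:255,390:510] if n=="top" else im[190:350,370:530]
    cv2.imwrite(f"pics/{n}1.png",cv2.resize(b,None,fx=4.5 if n=="top" else 3.7,fy=4.5 if n=="top" else 3.7,interpolation=cv2.INTER_CUBIC))
st()
E
```

```text
t 10.30 pos [ 0.4563 -0.2602  0.1627] yawY 80.06 tilt [ 0.0026 -0.0024 -1.    ] F [-0.01  0.35 -3.56] T [0.04 0.07 0.02] w 0.0097
t 10.40 pos [ 0.456  -0.2599  0.1623] yawY 80.06 tilt [ 0.002  -0.0019 -1.    ] F [-1.32  0.49 -2.72] T [ 0.02  0.04 -0.03] w 0.0101
```

View pics/top1.png

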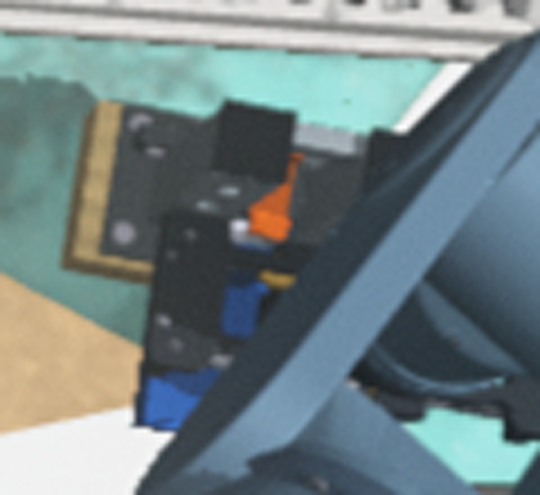

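View pics/scene1.png

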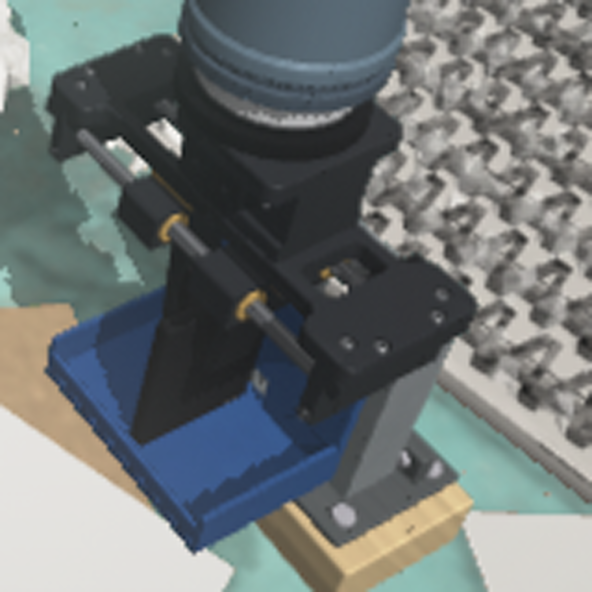

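The shelf is in front of the rack and square to it, and the uprights are seen behind it. The commanded line drifted about 1 mm toward −y, and z is 2 mm high, so I'll correct both.

play_rows([
  [0, 0, 0, 0, 0.0011, 0.0018, 0],
  [0, 0, 0, 0, 0, 0, 0],
  [0, 0, 0, 0, 0, 0, 0],
  [0, 0, 0, 0, 0, 0, 0],
])

```text
clock: 10.9
eef_pos: [0.4554, -0.2581, 0.1589]
tool_rot: [0.0, 0.087, 0.996, -0.0]
contact_force: [0.7, -0.3, -3.6]
width: 0.0096
```

```bash
python3 - <<'E'
from h import *
st()
E
```

```text
t 10.90 pos [ 0.4554 -0.2581  0.1589] yawY 80.06 tilt [ 0. -0. -1.] F [ 0.67 -0.34 -3.64] T [ 0.05  0.04 -0.02] w 0.0096
```

play_rows([
  [0, 0, 0, 0, -0.0003, -0.0014, 0],
  [0, 0, 0, 0, 0, 0, 0],
  [0, 0, 0, -0.005, 0, 0, 0],
  [0, 0, 0, -0.004, 0, 0, 0],
  [0, 0, 0, 0, 0, 0, 0],
])

```text
clock: 11.52
eef_pos: [0.4646, -0.2601, 0.1603]
tool_rot: [0.0, 0.087, 0.996, -0.0]
contact_force: [-0.4, -0.1, -3.0]
width: 0.0102
```

```bash
python3 - <<'E'
from h import *
st()
E
```

```text
t 11.53 pos [ 0.4646 -0.2601  0.1603] yawY 80.07 tilt [ 1.e-04 -1.e-04 -1.e+00] F [-0.38 -0.11 -3.  ] T [ 0.02  0.01 -0.02] w 0.0102
```

play_rows([
  [0, 0, 0, -0.003, 0, 0, 0],
  [0, 0, 0, -0.003, 0, 0, 0],
  [0, 0, 0, 0, 0, 0, 0],
])

```text
clock: 11.9
eef_pos: [0.4703, -0.2611, 0.1603]
tool_rot: [0.0, 0.087, 0.996, -0.0]
contact_force: [0.2, 0.6, -3.7]
width: 0.0101
```

play_rows([
  [0, 0, 0, -0.002, 0, 0, 0],
  [0, 0, 0, 0, 0, 0, 0],
])

```text
clock: 12.15
eef_pos: [0.4722, -0.2614, 0.1603]
tool_rot: [0.0, 0.087, 0.996, -0.0]
contact_force: [0.5, -0.1, -3.4]
width: 0.0095
```

play_rows([
  [0, 0, 0, -0.002, 0, 0, 0],
  [0, 0, 0, 0, 0, 0, 0],
])

```text
clock: 12.4
eef_pos: [0.4742, -0.2618, 0.1603]
tool_rot: [0.0, 0.087, 0.996, -0.0]
contact_force: [-0.1, -0.0, -3.9]
width: 0.0097
```

play_rows([
  [0, 0, 0, -0.002, 0, 0, 0],
  [0, 0, 0, 0, 0, 0, 0],
])

```text
clock: 12.65
eef_pos: [0.4762, -0.2621, 0.1603]
tool_rot: [0.0, 0.087, 0.996, -0.0]
contact_force: [0.6, -0.2, -3.0]
width: 0.0095
```

play_rows([
  [0, 0, 0, -0.0015, 0, 0, 0],
  [0, 0, 0, 0, 0, 0, 0],
])

```text
clock: 12.9
eef_pos: [0.4776, -0.2623, 0.1603]
tool_rot: [0.0, 0.087, 0.996, 0.0]
contact_force: [0.2, 0.5, -3.2]
width: 0.0102
```

play_rows([
  [0, 0, 0, -0.0015, 0, 0, 0],
  [0, 0, 0, 0, 0, 0, 0],
])

```text
clock: 13.15
eef_pos: [0.4791, -0.2626, 0.1604]
tool_rot: [0.0, 0.087, 0.996, -0.0]
contact_force: [-0.2, -0.4, -3.8]
width: 0.0096
```

play_rows([
  [0, 0, 0, -0.0015, 0, 0, 0],
  [0, 0, 0, 0, 0, 0, 0],
])

```text
clock: 13.4
eef_pos: [0.4806, -0.2629, 0.1603]
tool_rot: [0.0, 0.087, 0.996, -0.0]
contact_force: [-0.6, 0.5, -3.3]
width: 0.0099
```

```bash
python3 - <<'E'
from h import *
st()
E
```

```text
t 13.40 pos [ 0.4806 -0.2629  0.1603] yawY 80.05 tilt [ 1.e-04 -0.e+00 -1.e+00] F [-0.62  0.47 -3.27] T [0.04 0.01 0.02] w 0.0099
```

play_rows([
  [0, 0, 0, -0.0015, 0, 0, 0],
  [0, 0, 0, 0, 0, 0, 0],
])

```text
clock: 13.65
eef_pos: [0.482, -0.2631, 0.1604]
tool_rot: [0.0, 0.087, 0.996, -0.0]
contact_force: [-0.3, 0.4, -3.9]
width: 0.0098
```

play_rows([
  [0, 0, 0, -0.0015, 0, 0, 0],
  [0, 0, 0, 0, 0, 0, 0],
])

```text
clock: 13.9
eef_pos: [0.4835, -0.2634, 0.1604]
tool_rot: [0.0, 0.087, 0.996, -0.0]
contact_force: [-1.2, 0.1, -3.3]
width: 0.0097
```

play_rows([
  [0, 0, 0, -0.001, 0, 0, 0],
  [0, 0, 0, 0, 0, 0, 0],
])

```text
clock: 14.15
eef_pos: [0.4845, -0.2636, 0.1604]
tool_rot: [0.0, 0.087, 0.996, -0.0]
contact_force: [1.1, -0.9, -3.3]
width: 0.01
```

```bash
python3 - <<'E'
from h import *
st()
E
```

```text
t 14.15 pos [ 0.4845 -0.2636  0.1604] yawY 80.06 tilt [ 1.e-04 -1.e-04 -1.e+00] F [ 1.14 -0.95 -3.32] T [0.1  0.05 0.01] w 0.0100
```

play_rows([
  [0, 0, 0, -0.001, 0, 0, 0],
  [0, 0, 0, 0, 0, 0, 0],
])

```text
clock: 14.4
eef_pos: [0.4854, -0.2637, 0.1603]
tool_rot: [-0.0, 0.087, 0.996, -0.0]
contact_force: [-1.6, 0.4, -2.6]
width: 0.01
```

play_rows([
  [0, 0, 0, -0.001, 0, 0, 0],
  [0, 0, 0, 0, 0, 0, 0],
])

```text
clock: 14.65
eef_pos: [0.486, -0.2638, 0.1603]
tool_rot: [-0.0, 0.087, 0.996, 0.0]
contact_force: [-2.8, 0.9, -2.3]
width: 0.0099
```

play_rows([
  [0, 0, 0, -0.001, 0, 0, 0],
  [0, 0, 0, 0, 0, 0, 0],
])

```text
clock: 14.9
eef_pos: [0.4865, -0.2638, 0.1603]
tool_rot: [-0.001, 0.087, 0.996, 0.0]
contact_force: [-6.4, 1.9, 0.5]
width: 0.0098
```

```bash
python3 - <<'E'
from h import *
st()
E
```

```text
t 14.90 pos [ 0.4865 -0.2638  0.1603] yawY 80.05 tilt [-2.2e-03  8.0e-04 -1.0e+00] F [-6.4   1.91  0.45] T [ 0.27  1.14 -0.05] w 0.0098
```

play_rows([
  [0, 0, 0, -0.001, 0, 0, 0],
  [0, 0, 0, 0, 0, 0, 0],
])

```text
clock: 15.15
eef_pos: [0.4869, -0.2637, 0.1602]
tool_rot: [-0.002, 0.087, 0.996, 0.001]
contact_force: [-9.1, 2.7, 1.9]
width: 0.0098
```

```bash
python3 - <<'E'
from h import *
from rig import eyes
st()
for n in ["top","scene"]:
    f=eyes.grab_frame(n);np.savez(f"pics/{n}2.npz",**f)
    im=f["img"]; 
    b=im[145:255,390:510] if n=="top" else im[190:350,370:530]
    cv2.imwrite(f"pics/{n}2.png",cv2.resize(b,None,fx=4.5 if n=="top" else 3.7,fy=4.5 if n=="top" else 3.7,interpolation=cv2.INTER_CUBIC))
st()
E
```

```text
t 15.15 pos [ 0.4869 -0.2637  0.1602] yawY 80.04 tilt [-0.0035  0.0014 -1.    ] F [-9.13  2.67  1.87] T [ 0.4   1.51 -0.19] w 0.0098
t 15.25 pos [ 0.4869 -0.2637  0.1602] yawY 80.04 tilt [-0.0035  0.0014 -1.    ] F [-9.22  3.3   1.17] T [ 0.38  1.49 -0.13] w 0.0101
```

View pics/scene2.png

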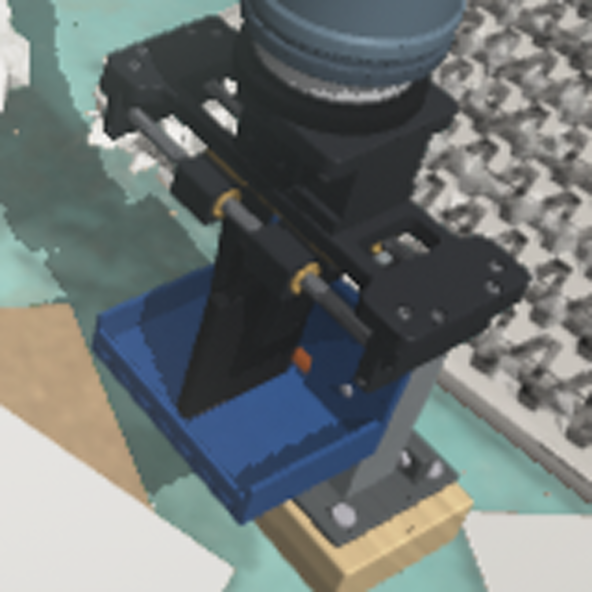

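View pics/top2.png

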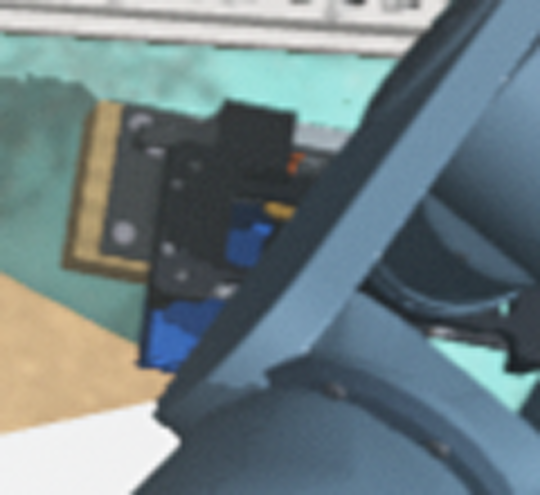

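The scene view shows the rear wall at the uprights, with the orange catch seen through the wall opening at (302,358). TCP x 0.4869 matches the predicted full-depth value of 0.4867. I'll push down gently.

play_rows([
  [0, 0, 0, 0, 0, 0.0015, 0],
  [0, 0, 0, 0, 0, 0, 0],
])

```text
clock: 15.5
eef_pos: [0.4871, -0.2638, 0.1596]
tool_rot: [-0.001, 0.087, 0.996, 0.0]
contact_force: [-11.4, 4.2, 7.9]
width: 0.0098
```

play_rows([
  [0, 0, 0, 0, 0, 0.0015, 0],
  [0, 0, 0, 0, 0, 0, 0],
])

```text
clock: 15.75
eef_pos: [0.4872, -0.2641, 0.1587]
tool_rot: [-0.001, 0.087, 0.996, 0.0]
contact_force: [-13.1, 4.7, 10.4]
width: 0.0098
```

```bash
python3 - <<'E'
from h import *
st()
E
```

```text
t 15.75 pos [ 0.4872 -0.2641  0.1587] yawY 80.04 tilt [-2.5e-03  4.0e-04 -1.0e+00] F [-13.08   4.68  10.39] T [ 0.71  1.73 -0.22] w 0.0098
```

play_rows([
  [0, 0, 0, 0.001, 0, 0, 0],
  [0, 0, 0, 0, 0, 0, 0],
])

```text
clock: 16.0
eef_pos: [0.4869, -0.2641, 0.1588]
tool_rot: [-0.0, 0.087, 0.996, -0.0]
contact_force: [-8.6, 3.6, 9.7]
width: 0.0093
```

```bash
python3 - <<'E'
from h import *
st()
E
```

```text
t 16.00 pos [ 0.4869 -0.2641  0.1588] yawY 80.04 tilt [-9.e-04 -1.e-04 -1.e+00] F [-8.61  3.62  9.68] T [ 0.61  1.28 -0.13] w 0.0093
```

play_rows([
  [0, 0, 0, 0, 0, 0.001, 0],
  [0, 0, 0, 0, 0, 0, 0],
])

```text
clock: 16.25
eef_pos: [0.4869, -0.2642, 0.1581]
tool_rot: [-0.0, 0.087, 0.996, -0.0]
contact_force: [-9.9, 3.5, 11.2]
width: 0.0098
```

```bash
python3 - <<'E'
from h import *
st()
E
```

```text
t 16.25 pos [ 0.4869 -0.2642  0.1581] yawY 80.04 tilt [-8.e-04 -4.e-04 -1.e+00] F [-9.87  3.46 11.15] T [ 0.57  1.41 -0.18] w 0.0098
```

play_rows([
  [0, 0, 0, 0.001, 0, 0, 0],
  [0, 0, 0, 0, 0, 0, 0],
])

```text
clock: 16.5
eef_pos: [0.4865, -0.2643, 0.1581]
tool_rot: [0.0, 0.087, 0.996, -0.001]
contact_force: [-7.7, 2.1, 9.2]
width: 0.0096
```

```bash
python3 - <<'E'
from h import *
st()
E
```

```text
t 16.50 pos [ 0.4865 -0.2643  0.1581] yawY 80.05 tilt [ 6.0e-04 -1.1e-03 -1.0e+00] F [-7.74  2.11  9.21] T [ 0.53  1.06 -0.07] w 0.0096
```

play_rows([
  [0, 0, 0, 0, 0, 0.001, 0],
  [0, 0, 0, 0, 0, 0, 0],
])

```text
clock: 16.75
eef_pos: [0.4866, -0.2643, 0.1574]
tool_rot: [0.0, 0.087, 0.996, -0.001]
contact_force: [-7.8, 2.8, 10.7]
width: 0.0093
```

```bash
python3 - <<'E'
from h import *
st()
E
```

```text
t 16.75 pos [ 0.4866 -0.2643  0.1574] yawY 80.05 tilt [ 6.0e-04 -1.3e-03 -1.0e+00] F [-7.79  2.82 10.7 ] T [ 0.52  1.03 -0.12] w 0.0093
```

```bash
cat > wr.py <<'E'
from h import *
from rig import eyes
import sys
s=st()
f=eyes.grab_frame("wrist");np.savez(f"pics/{sys.argv[1]}.npz",**f);cv2.imwrite(f"pics/{sys.argv[1]}.png",f["img"])
P=pts(f);hsv=cv2.cvtColor(f["img"],cv2.COLOR_BGR2HSV);H,S,V=[hsv[...,i].astype(int) for i in range(3)]
b2=np.zeros(H.shape,bool);b2[150:350,225:415]=1
R=toolaxes(s["tool_rot"])
t=(P[b2&(H>105)&(H<125)&(S>120)]-s["eef_pos"])@R
fl=t[(t[:,2]>.05)&(t[:,2]<.07)]
A=np.c_[fl[:,:2],np.ones(len(fl))];c=np.linalg.lstsq(A,fl[:,2],rcond=None)[0]
print("floor z at tool0 %.4f"%c[2],"slopes deg",np.degrees(c[:2]).round(2),"x front pct",np.percentile(t[:,0],[99,99.8]).round(4),"y",np.percentile(t[:,1],[.5,99.5]).round(4))
E
python3 wr.py w4
python3 - <<'E'
from h import *
f=load("w3");P=pts(f);hsv=cv2.cvtColor(f["img"],cv2.COLOR_BGR2HSV);H,S,V=[hsv[...,i].astype(int) for i in range(3)]
b2=np.zeros(H.shape,bool);b2[150:350,225:415]=1
a=np.radians(80.05);M=np.array([[-np.sin(a),np.cos(a),0],[np.cos(a),np.sin(a),0],[0,0,-1]])
t=(P[b2&(H>105)&(H<125)&(S>120)]-np.array([.6008,-.2829,.399]))@M.T
fl=t[(t[:,2]>.05)&(t[:,2]<.07)]
A=np.c_[fl[:,:2],np.ones(len(fl))];c=np.linalg.lstsq(A,fl[:,2],rcond=None)[0]
print("ref floor z at tool0 %.4f"%c[2],"slopes deg",np.degrees(c[:2]).round(2),"x front pct",np.percentile(t[:,0],[99,99.8]).round(4))
E
```

```text
t 16.75 pos [ 0.4866 -0.2643  0.1574] yawY 80.05 tilt [ 6.0e-04 -1.3e-03 -1.0e+00] F [-7.79  2.82 10.7 ] T [ 0.52  1.03 -0.12] w 0.0093
floor z at tool0 0.0601 slopes deg [-1.01  0.08] x front pct [0.04   0.0691] y [-0.057  0.057]
ref floor z at tool0 0.0602 slopes deg [-1.19  0.05] x front pct [0.0396 0.0688]
```

View pics/w4.png

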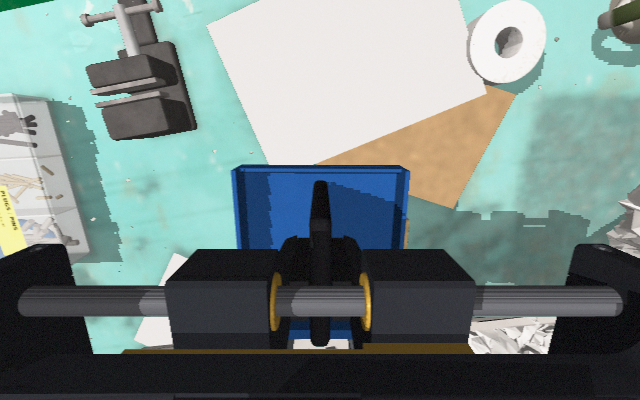

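The wrist check shows the shelf hasn't slipped or tilted in the grip: floor depth 60.1 mm against 60.2 mm before. So it really has moved down 3 mm. I'll carry on.

play_rows([
  [0, 0, 0, 0, 0, 0.001, 0],
  [0, 0, 0, 0, 0, 0, 0],
])

```text
clock: 17.05
eef_pos: [0.4866, -0.2645, 0.1566]
tool_rot: [0.0, 0.087, 0.996, -0.001]
contact_force: [-9.3, 3.4, 10.8]
width: 0.0098
```

play_rows([
  [0, 0, 0, 0.0005, 0, 0.0005, 0],
  [0, 0, 0, 0, 0, 0, 0],
])

```text
clock: 17.3
eef_pos: [0.4864, -0.2646, 0.1563]
tool_rot: [0.001, 0.087, 0.996, -0.001]
contact_force: [-7.9, 2.0, 10.9]
width: 0.0096
```

```bash
python3 - <<'E'
from h import *
st()
E
```

```text
t 17.30 pos [ 0.4864 -0.2646  0.1563] yawY 80.05 tilt [ 0.0015 -0.0021 -1.    ] F [-7.94  2.04 10.88] T [ 0.37  1.01 -0.05] w 0.0096
```

play_rows([
  [0, 0, 0, 0, 0, 0.001, 0],
  [0, 0, 0, 0, 0, 0, 0],
])

```text
clock: 17.55
eef_pos: [0.4864, -0.2647, 0.1554]
tool_rot: [0.001, 0.087, 0.996, -0.001]
contact_force: [-7.7, 2.1, 11.9]
width: 0.0093
```

play_rows([
  [0, 0, 0, 0.0005, 0, 0.001, 0],
  [0, 0, 0, 0, 0, 0, 0],
])

```text
clock: 17.8
eef_pos: [0.4857, -0.2643, 0.1526]
tool_rot: [0.001, 0.087, 0.996, -0.001]
contact_force: [-3.7, -0.5, 1.3]
width: 0.0097
```

```bash
python3 - <<'E'
from h import *
st()
E
```

```text
t 17.80 pos [ 0.4857 -0.2643  0.1526] yawY 80.04 tilt [ 0.001  -0.0014 -1.    ] F [-3.74 -0.47  1.3 ] T [-0.11  0.57 -0.14] w 0.0097
```

The shelf is past the catch's slope, and the push has dropped to about 5 N. I'll continue to the seat.

play_rows([
  [0, 0, 0, 0, 0, 0.001, 0],
  [0, 0, 0, 0, 0, 0.0005, 0],
  [0, 0, 0, 0, 0, 0, 0],
])

```text
clock: 18.18
eef_pos: [0.4855, -0.2635, 0.1494]
tool_rot: [0.0, 0.087, 0.996, 0.0]
contact_force: [1.8, -1.6, -5.7]
width: 0.0094
```

play_rows([
  [0, 0, 0, 0, 0, 0.001, 0],
  [0, 0, 0, 0, 0, 0.0005, 0],
  [0, 0, 0, 0, 0, 0, 0],
])

```text
clock: 18.55
eef_pos: [0.4855, -0.2636, 0.1489]
tool_rot: [0.0, 0.087, 0.996, 0.0]
contact_force: [0.6, -0.0, -2.0]
width: 0.0098
```

play_rows([
  [0, 0, 0, 0, 0, 0.001, 0],
  [0, 0, 0, 0, 0, 0, 0],
])

```text
clock: 18.8
eef_pos: [0.4856, -0.2636, 0.1477]
tool_rot: [0.0, 0.087, 0.996, 0.0]
contact_force: [1.7, -0.9, -3.6]
width: 0.0097
```

play_rows([
  [0, 0, 0, 0, 0, 0.001, 0],
  [0, 0, 0, 0, 0, 0, 0],
])

```text
clock: 19.05
eef_pos: [0.4855, -0.2636, 0.1468]
tool_rot: [0.0, 0.087, 0.996, 0.0]
contact_force: [1.8, -0.6, -2.4]
width: 0.0099
```

```bash
python3 - <<'E'
from h import *
st()
E
```

```text
t 19.05 pos [ 0.4855 -0.2636  0.1468] yawY 80.06 tilt [ 3.e-04  1.e-04 -1.e+00] F [ 1.85 -0.55 -2.44] T [ 0.03 -0.32 -0.02] w 0.0099
```

play_rows([
  [0, 0, 0, 0, 0, 0.001, 0],
  [0, 0, 0, 0, 0, 0, 0],
])

```text
clock: 19.3
eef_pos: [0.4855, -0.2638, 0.1465]
tool_rot: [0.0, 0.087, 0.996, -0.0]
contact_force: [-1.3, 2.3, 4.2]
width: 0.0097
```

play_rows([
  [0, 0, 0, 0, 0, 0.001, 0],
  [0, 0, 0, 0, 0, 0, 0],
])

```text
clock: 19.55
eef_pos: [0.4855, -0.2638, 0.1458]
tool_rot: [0.0, 0.087, 0.996, -0.0]
contact_force: [-2.8, 2.6, 7.6]
width: 0.0098
```

play_rows([
  [0, 0, 0, 0, 0, 0.0005, 0],
  [0, 0, 0, 0, 0, 0, 0],
])

```text
clock: 19.8
eef_pos: [0.4855, -0.2639, 0.1455]
tool_rot: [0.0, 0.087, 0.996, -0.0]
contact_force: [-3.8, 3.6, 9.8]
width: 0.0096
```

```bash
python3 - <<'E'
from h import *
st()
E
```

```text
t 19.80 pos [ 0.4855 -0.2639  0.1455] yawY 80.06 tilt [ 3.e-04 -6.e-04 -1.e+00] F [-3.84  3.58  9.77] T [ 0.41  0.24 -0.02] w 0.0096
```

```bash
python3 wr.py w5; python3 - <<'E'
from h import *
from rig import eyes
f=eyes.grab_frame("scene");np.savez("pics/scene3.npz",**f)
im=f["img"][190:350,370:530]
cv2.imwrite("pics/scene3.png",cv2.resize(im,None,fx=3.7,fy=3.7,interpolation=cv2.INTER_CUBIC))
for n in ["scene2","scene3"]:
    g=load(n);P=pts(g);h=cv2.cvtColor(g["img"],cv2.COLOR_BGR2HSV);m=(h[...,0]<14)&(h[...,1]>150)&(h[...,2]>60);m[:250]=m[:250];m[:,:420]=0;m[:,500:]=0;m[:255]=0;m[310:]=0
    v,u=np.where(m);print(n,len(u),u.min(),u.max(),v.min(),v.max(),P[m].mean(0).round(4),P[m].min(0).round(4),P[m].max(0).round(4)) if len(u) else print(n,0)
E
```

```text
t 19.80 pos [ 0.4855 -0.2639  0.1455] yawY 80.06 tilt [ 3.e-04 -6.e-04 -1.e+00] F [-3.84  3.58  9.77] T [ 0.41  0.24 -0.02] w 0.0096
floor z at tool0 0.0601 slopes deg [-0.57  0.05] x front pct [0.0394 0.0691] y [-0.057  0.057]
scene2 15 449 453 284 289 [ 0.5403 -0.2731  0.0951] [ 0.5338 -0.2787  0.0903] [ 0.5471 -0.2667  0.1014]
scene3 16 448 451 289 293 [ 0.5299 -0.2772  0.0937] [ 0.5276 -0.2809  0.0912] [ 0.5325 -0.2725  0.0962]
```

View pics/scene3.png

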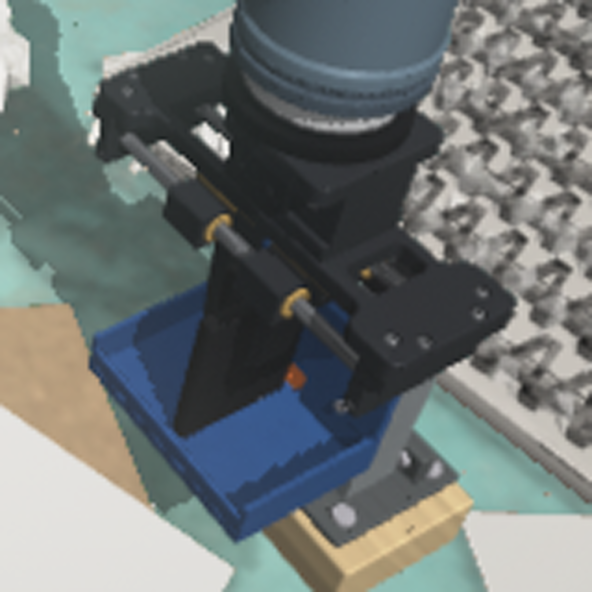

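The orange nose now stands about 10 mm further forward, at (295,377) in the picture, out over the floor. The TCP stopped at z 0.1455–0.1467 against a predicted seat of 0.1462. I'll relax the push and let go.

play_rows([
  [0, 0, 0, 0, 0, -0.001, 0],
  [0, 0, 0, 0, 0, -0.0007, 0],
  [0, 0, 0, 0, 0, 0, 0],
])

```text
clock: 20.27
eef_pos: [0.4854, -0.2638, 0.1459]
tool_rot: [0.0, 0.087, 0.996, -0.0]
contact_force: [0.8, -0.2, 0.8]
width: 0.0097
```

play_rows([
  [0, 0, 0, 0, 0, 0, 0.15],
  [0, 0, 0, 0, 0, 0, 0.3],
  [0, 0, 0, 0, 0, 0, 0.6],
  [0, 0, 0, 0, 0, 0, 0.6],
  [0, 0, 0, 0, 0, 0, 0.6],
])

```text
clock: 20.9
eef_pos: [0.4854, -0.2637, 0.146]
tool_rot: [-0.0, 0.087, 0.996, 0.0]
contact_force: [0.2, 0.1, 0.2]
width: 0.051
```

```bash
python3 wr.py w6
```

```text
t 20.90 pos [ 0.4854 -0.2637  0.146 ] yawY 80.05 tilt [-1.e-04  0.e+00 -1.e+00] F [0.19 0.11 0.16] T [-0.05 -0.01  0.02] w 0.0510
floor z at tool0 0.0610 slopes deg [-0.36  0.11] x front pct [0.0392 0.0691] y [-0.0565  0.0573]
```

Released cleanly. I'll lift off and inspect.

play_rows([
  [0, 0, 0, 0, 0, -0.03, 0.6],
  [0, 0, 0, 0, 0, -0.05, 0.6],
  [0, 0, 0, 0, 0, -0.05, 0.6],
  [0, 0, 0, 0, 0, -0.05, 0.6],
  [0, 0, 0, 0, 0, -0.05, 0.6],
])

```text
clock: 21.58
eef_pos: [0.4852, -0.2635, 0.3778]
tool_rot: [0.0, 0.087, 0.996, -0.0]
contact_force: [1.1, 0.4, -0.1]
width: 0.0529
```

play_rows([
  [0, 0, 0, 0.02, 0.05, 0, 0.6],
  [0, 0, 0, 0.02, 0.05, 0, 0.6],
  [0, 0, 0, 0.0, 0.05, 0, 0.6],
  [0, 0, 0, 0.0, 0.05, 0, 0.6],
  [0, 0, 0, 0, 0.05, 0, 0.6],
])

```text
clock: 22.2
eef_pos: [0.4891, -0.009, 0.3763]
tool_rot: [0.0, 0.087, 0.996, -0.0]
contact_force: [0.9, -0.2, -0.6]
width: 0.0529
```

```bash
python3 - <<'E'
from h import *
from rig import eyes
st()
for n in ["scene","top"]:
    f=eyes.grab_frame(n);np.savez(f"pics/{n}4.npz",**f);cv2.imwrite(f"pics/{n}4.png",f["img"])
f=load("scene4");cv2.imwrite("pics/scene4c.png",cv2.resize(f["img"][200:350,380:530],None,fx=4,fy=4,interpolation=cv2.INTER_CUBIC))
f=load("top4");cv2.imwrite("pics/top4c.png",cv2.resize(f["img"][150:250,395:505],None,fx=5,fy=5,interpolation=cv2.INTER_CUBIC))
E
```

```text
t 22.20 pos [ 0.4891 -0.009   0.3763] yawY 80.04 tilt [ 7.e-04 -2.e-04 -1.e+00] F [ 0.92 -0.15 -0.57] T [ 0.01 -0.01 -0.06] w 0.0529
```

View pics/scene4c.png

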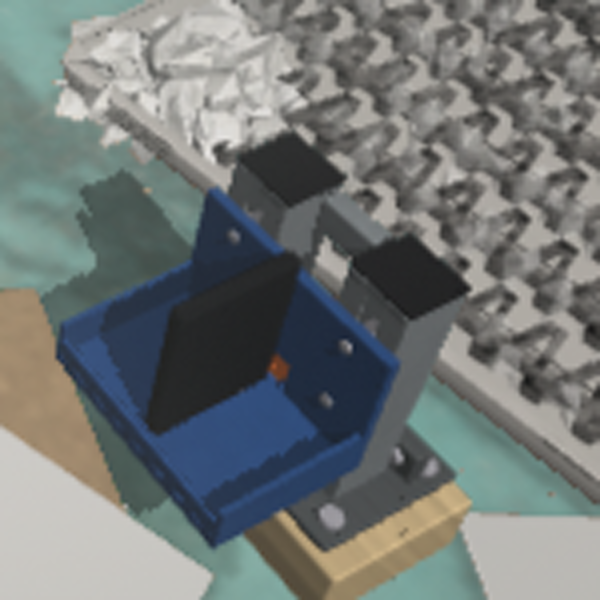

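View pics/top4c.png

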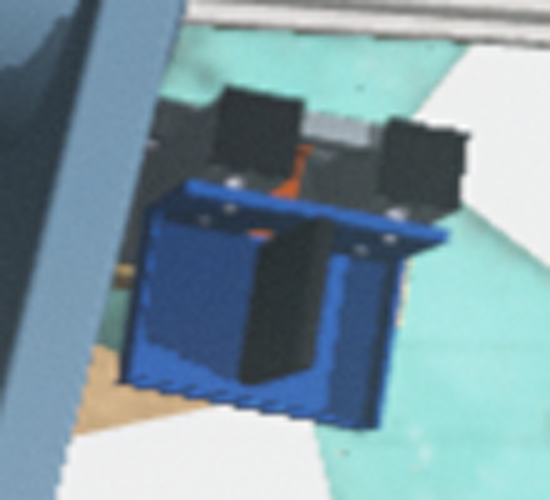

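View pics/top4.png

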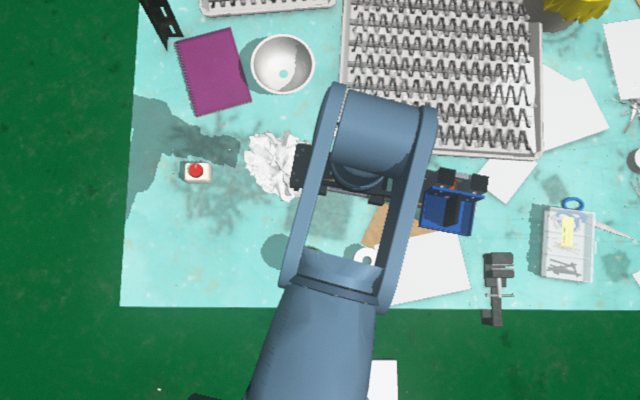

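The shelf hangs on both uprights, with the catch nose visible through the wall's opening at (278,368) in the scene crop. I'll check the seating more closely from above with the wrist camera.

play_rows([
  [0, 0, 0, -0.031, -0.05, -0.005, 0.6],
  [0, 0, 0, -0.031, -0.05, -0.005, 0.6],
  [0, 0, 0, -0.031, -0.05, -0.005, 0.6],
  [0, 0, 0, -0.031, -0.05, -0.005, 0.6],
  [0, 0, 0, -0.031, -0.05, 0, 0.6],
])

```text
clock: 22.92
eef_pos: [0.5988, -0.2865, 0.3965]
tool_rot: [0.0, 0.087, 0.996, -0.0]
contact_force: [0.8, 0.1, 0.1]
width: 0.0528
```

play_rows([
  [0, 0, 0, 0, 0, 0, 0.6],
  [0, 0, 0, 0, 0, 0, 0.6],
])

```text
clock: 23.18
eef_pos: [0.5981, -0.2839, 0.3954]
tool_rot: [-0.001, 0.087, 0.996, 0.0]
contact_force: [-0.1, -0.2, 0.2]
width: 0.0527
```

```bash
python3 - <<'E'
from h import *
from rig import eyes
s=st()
f=eyes.grab_frame("wrist");np.savez("pics/w7.npz",**f);im=f["img"]
cv2.imwrite("pics/w7.png",im);cv2.imwrite("pics/w7c.png",cv2.resize(im[60:185,230:410],None,fx=4.4,fy=4.4,interpolation=cv2.INTER_CUBIC))
P=pts(f);hsv=cv2.cvtColor(im,cv2.COLOR_BGR2HSV);H,S,V=[hsv[...,i].astype(int) for i in range(3)]
bl=(H>105)&(H<125)&(S>120);bl[:,:230]=0;bl[:,410:]=0;bl[190:]=0
# rack frame: cap front mid (.531,-.272), yaw -10.1, z0=cap-.163
th=np.radians(-10.1);X=np.array([np.cos(th),np.sin(th),0]);Y=np.array([-np.sin(th),np.cos(th),0])
capm=(P[...,2]>.178)&(P[...,2]<.19)&(V<70);capm[:,:230]=0;capm[:,410:]=0;capm[190:]=0
zc=np.median(P[...,2][capm]);print("cap z",zc)
q=P-np.array([.531,-.272,zc-.163]);Q=np.stack([q@X,q@Y,q[...,2]],-1)*1000
t=Q[bl];print("blue n",len(t),"y",np.percentile(t[:,1],[1,99]).round(1))
c=Q[capm];print("cap rack x",np.percentile(c[:,0],[1,50,99]).round(1),"y",np.percentile(c[:,1],[1,99]).round(1))
w=t[(t[:,2]>133)&(t[:,2]<146)];print("wall top",len(w),"z",np.percentile(w[:,2],[10,50,90]).round(1),"x",np.percentile(w[:,0],[2,50,98]).round(1),"y",np.percentile(w[:,1],[1,99]).round(1))
fl=t[(t[:,2]>55)&(t[:,2]<75)];A=np.c_[fl[:,:2],np.ones(len(fl))];k=np.linalg.lstsq(A,fl[:,2],rcond=None)[0];print("floor top plane z at origin %.1f"%k[2],"pitch,roll deg",np.degrees(k[:2]).round(2),"x",np.percentile(fl[:,0],[1,99]).round(1))
o=(H<14)&(S>150)&(V>70);o[:,:290]=0;o[:,350:]=0;o[190:]=0;o[:60]=0
v,u=np.where(o);print("orange",len(u));
for vv in np.unique(v): print(vv,u[v==vv].min(),u[v==vv].max(),np.median(Q[o&(np.arange(400)[:,None]==vv)],0).round(1)) 
E
```

```text
t 23.18 pos [ 0.5981 -0.2839  0.3954] yawY 80.00 tilt [-1.e-03  9.e-04 -1.e+00] F [-0.06 -0.15  0.15] T [ 0.05  0.   -0.01] w 0.0527
cap z 0.18259373720683902
blue n 4566 y [-56.3  56.2]
cap rack x [ 0.8 17.4 35.5] y [-52.2  52.7]
wall top 450 z [138.5 139.7 140.8] x [-8.7 -5.2 -2.7] y [-55.2  55.8]
floor top plane z at origin 65.0 pitch,roll deg [ 0.23 -0.15] x [-83.7 -10.4]
orange 59
124 315 325 [-0.2 -1.9 75.8]
125 317 326 [ 1.3  1.8 77.9]
126 314 326 [ 2.7 -1.9 78.4]
127 314 326 [ 4.1 -0.4 77.9]
128 314 326 [ 5.7 -7.9 70.5]
129 314 326 [ 7.6  0.1 47.4]
130 314 326 [ 8.7 -0.3 67.4]
131 314 326 [10.2 -0.3 66.8]
132 314 326 [11.7 -0.3 67.5]
133 314 326 [13.1  1.2 70.7]
134 314 326 [14.6 -0.3 67.8]
135 314 314 [16.1 -9.5 70.1]
136 314 314 [17.5 -9.5 70.7]
137 314 314 [19.  -9.5 71.6]
138 314 326 [20.7 -0.3 66.6]
139 314 326 [22.2 -0.3 66.1]
140 314 326 [23.7 -0.3 66.6]
141 314 314 [24.9 -9.5 71.8]
153 313 327 [42.  -1.  83.2]
154 327 327 [47.3 11.2 45.6]
155 320 320 [49.1 -0.3 44.2]
```

View pics/w7c.png

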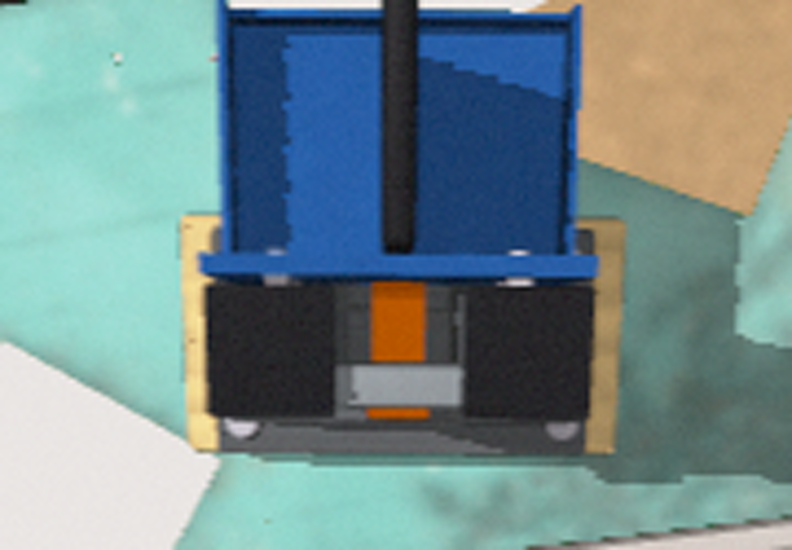

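From above, the wall top is at rack z 139.7 (140 when home), the floor top is at 65.0 (66 expected), and the pitch is 0.2°. The catch's tail shows the same 2.7 px strip behind the crossbar as at the start, so it is fully out. The gripper is clear of everything, so I'll hand in.

```bash
python3 - <<'E'
from rig import order
print(order.job_done())
E
```

```text
the job is handed in; nothing more can be done
None
```

The shelf is hung on the rack, pushed fully home and let go, and the catch looks snapped out over the floor's rear edge. I handed the job in at about 23 s. No verdict came back.

**How it went:** I gripped the shelf by the divider and found the uprights' line with the wrist camera. I felt the cap height with the shelf floor, slid the tabs straight in, and pushed down past the catch to the seat.

**Last checks that agreed:**
- **Height:** the wall top is at rack z 139.7 mm, where 140 is home.
- **Level:** the shelf is within 0.25° in pitch and roll.
- **Catch:** its tail is back where it was at the start, and the nose is visible through the rear wall's opening.
- **Gripper:** it is clear of everything, with no contact force reading.

**Less certain:**
- **Floor height:** it read 65.0 mm against the expected 66, about 1 mm off.
- **Gap at the uprights:** about 2–3 mm shows between the rear wall and the uprights, roughly the 2 mm of hooked play.
- **Push force:** it peaked at about 19.7 N riding over the catch, close to the 20 N limit, and catch plus wall resisted more than the 5 to 12 N given.
- **Bystanders:** I did not re-measure the mug, timer and roll at the end. The arm never came near them, and nothing looked disturbed in the later pictures.

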